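# Fit the square flange on the hub studs

### The job

Pick up the loose square steel flange by its neck and fit it on the hub of the stand: neck up, over the hub's centre spigot, turned until its four holes meet the four studs, then slid down until its plate lies flush on the hub's face. Feel for the studs gently, without forcing the flange down on them, let go of it at the end, and leave the other things on the bench where they are.

Things in the scene. Friction and masses are not known exactly. Their poses are not given: they have to be found in the camera images.
- flange: Loose bright-steel flange, 0.36 to 0.56 kg, lying plate down. Square plate 70 x 70 x 10 mm with a square neck on its middle, sides parallel. Origin: centre of the plate's underside; z up along the neck, x and y parallel to the sides. Four round through holes of 11 mm diameter in the plate at x = +-22, y = +-22 mm. Alike every quarter turn.
- flange_neck (a point): Centre of the top of the flange's neck, 46 mm above the plate's underside. The neck is 32 x 32 mm and stands 36 mm above the plate: grip it across two sides. A round bore of 20 mm diameter runs down through neck and plate. Beware: a blue broom handle leans upright in front of the bench, up to 0.56 m above the bench top, about 10 cm to the right of the work; keep hand and arm left of it.
- hub_stand: Fixed round stand: grey foot of 90 mm diameter carrying a round dark-steel hub of 82 mm diameter. Origin: centre of the foot's underside, on the hub's axis; z up. The hub's stud square may stand at ANY angle about z; that angle is not reported, so find it by feel or by eye. The hub's brake is on: it does not turn below about 4 N m.
- hub_face (a point): Centre of the hub's flat top face, on its axis, 28 mm above the bench. Four studs, 8 mm diameter, 18 mm tall, flat tips with 0.8 mm chamfer, stand on it at the corners of a 44 mm square (31.1 mm from the axis). When home the flange's origin lies at this point. Holes and studs meet within about 3 degrees; until then the flange rests on the stud tips.
- spigot_tip (a point): Top of the round spigot in the middle of the hub, 44 mm above the hub's face: 17 mm diameter, the top 10 mm tapered to 8 mm. The flange's bore goes over it with 1.5 mm play all round.
- bolt_m12_1: Bystander: hexagon-head bolt lying on its side, 63 mm long, 20 mm high. Origin under its middle.
- pipe_coupling: Bystander: round iron pipe coupling standing on end, 48 mm diameter, 42 mm high. Origin at the centre of its underside.

How it is judged:
On the way:
1. the flange is threaded on the centre spigot, neck up (horizontal distance between flange and hub_face below 0.004 m and z of flange in the frame of hub_face below 0.036 m and angle between flange's own z axis and vertical below 0.15 rad), for 0.1 s.
At the end, for the whole second after the job is handed in: The flange lies neck up on the hub over spigot and all four studs, its underside within 2.5 mm of the hub's face, level within 0.04 rad and at rest (horizontal distance between flange and hub_face below 0.004 m and z of flange in the frame of hub_face between -0.004 and 0.0025 m and angle between flange's own z axis and vertical below 0.04 rad and linear speed of flange below 0.02 m/s); the robot touches nothing.
It fails at once if the flange is forced on the hub, spigot, studs or stand with more than 50 N (all their contacts added up) (contact force between flange and hub_stand above 50 N).
It fails at once if a bystander is moved by more than 20 mm (distance of any of bolt_m12_1, pipe_coupling from where it was at the start of the episode above 0.02 m).
It also fails if it takes over 72 s, if anything falls off the work surface, if the arm or the gripper's body presses on something with over 40 N, if the wrist force passes 120 N, or if a joint passes its speed limit or range.

### The arm

A 6-joint arm with a two-finger parallel gripper is mounted at the origin on a cart in front of the work surface, level with it; the furniture and walls round the work are solid. World frame = base frame: x ahead of the robot, y to its left, z up, the work surface at z = 0. Lengths are in m, angles in rad, forces in N, time in s.
With the tool pointing down it reaches from about 0.25 to 0.775 m from the base axis. Payload 4 kg.
Tool frame: the origin (TCP) lies midway between the tips of the shut fingers; the grasp point (between the pads) lies 19 mm behind it (robot.tcp_to_grasp is the z of the grasp point in the tool frame, in m); z points along the fingers, y is the line along which they close (so a half turn about z gives the same grasp; the last joint's range is limited). The gripper opens to 94 mm and grips with 3 to 60 N. Pads are 16 mm wide; open, the fingers measure 119 mm over their backs; the gripper's body (75 mm by 177 mm) begins 78 mm behind the grasp point.
Start: joints at [1.189, 0.087, 1.371, -0, 1.684, -0.103], TCP at [0.151, 0.529, 0.206] pointing down, gripper open.
Joint ranges: [-3.1, 3.1], [-0.76, 2.03], [0.27, 2.55], [-1.08, 4.22], [0.17, 2.65], [-2.57, 2.57]. Speed limits (rad/s): [2.79, 2.79, 3.14, 3.14, 3.14, 3.14].

### API

Orientations are given as [roll, pitch, yaw] about the fixed x, y, z axes, in that order (R = Rz(yaw) Ry(pitch) Rx(roll)).
In Python, from bench import robot gives the robot as it stands. The module is installed in compiled form; this text tells all that it offers.
- The arm moves only by the tool move_arm, never from a script. Its argument "motion" is one flat list of numbers, 7 for each row, row after row: the turn, a rotation vector about the tool's x, y, z in units of 45 degrees (1.0 is 45 degrees), then the shift along the tool's x, y, z in units of 100 mm (1.0 is 100 mm), then the opening, from 0 (shut) to 1 (fully open). A call has 1 to 12 rows; each row shifts and turns the commanded pose from where the row before left it, along the tool's axes as they then stand; what a row does not reach is not made up. A row lasts 1/12 s, in which the tool goes at most 41.7 mm and 7.16 degrees, less where a joint would pass 70% of its speed; a pose out of reach is approached as far as the arm can. A call with a number of a shift or a turn outside -1 to 1 is refused whole. A call with a gripper value outside its range is refused whole. The fingers move at their own pace and stop on an object; the grip force is fixed at half the most. Time passes only in rows, so rows that do not move let the fingers close. It gives the time, the measured TCP pose, the force, the opening and the grip force at its end, in the units of the state.
- robot.get_obs(): the state, without advancing time (a new reading comes with each control period).
- robot.snapshot(name): name is "side" or "top" or "wrist"; returns the picture (400x640x3 uint8, red, green, blue); there is no depth.
- robot.get_calibration(name): a dict with "fx", "fy", "cx", "cy" (pixels), "R" (3x3) and "t" (3): a world point X has camera coordinates R X + t. Camera axes: x right, y down, z forward; pixel columns grow to the right and rows downward; lengths in m; the calibration is good to about 2 mm. A picture is of the moment at which its call begins: read the wrist's pose just before it. get_calibration takes no time and is no camera call; for the wrist camera it gives the pose at the moment of the call.
- robot.close_job(): hands the job in; it is judged then, once.
The state is a dict: "time": time; "joint_positions": joint angles; "qvel": joint speeds; "joint_torque": joint torques, N m; "tool_pos": TCP position; "ee_rot": TCP orientation; "wrist_force": force on the tool from outside, world axes, zero at the start; "wrist_torque": the same for the moment, N m; "width": finger opening in m; "finger_force": force on a finger pad.
Only numpy, scipy, OpenCV 4.12 (cv2) and the standard library are available. Lean on these libraries where they do the work, as an engineer would, in place of code of your own. Each camera call takes 0.05 s, during which the arm holds its last target. There are 200 camera calls.

## Working session

There is one attempt and no reset: what is moved stays moved. The work goes in short steps, Python scripts to look and compute and a tool call to move; the robot and the scene stay as the last step left them, time stands still between calls to the robot, and variables do not carry over. Pictures are saved under pics/ and viewed, at most 10 in all, crops included, and the job is handed in when it is done.

Besides the shell and the picture viewer there is one more tool, called after "Request:" as name(argument=value, ...), one argument or row to a line, values as JSON. move_arm: Moves the arm, as the interface text tells. Shifts and turns lie within -1 to 1; 1 stands for 100 mm of shift or 45 degrees of turn. Its arguments: {"type":"object","properties":{"motion":{"type":"array","items":{"type":"number"}}},"required":["motion"]}

```bash
mkdir -p pics; python3 - <<'E'
from bench import robot
import cv2,numpy as np
o=robot.get_obs();print({k:np.round(o[k],4).tolist() for k in o})
for n in ("side","top"):
    im=robot.snapshot(n);cv2.imwrite(f"pics/{n}0.png",im[...,::-1])
    c=robot.get_calibration(n);print(n,{k:np.round(c[k],4).tolist() for k in c})
E
```

```text
{'time': 0.0, 'joint_positions': [1.1889, 0.0879, 1.3722, 0.0, 1.6836, -0.1031], 'qvel': [0.0, -0.0019, 0.0006, -0.002, 0.0018, -0.0011], 'joint_torque': [0.0002, -34.0177, -30.2427, 0.0717, 0.0329, -0.0002], 'tool_pos': [0.1512, 0.5283, 0.2043], 'ee_rot': [-3.1395, -0.0002, 2.8628], 'wrist_force': [-0.4114, 0.1328, 0.3896], 'wrist_torque': [0.019, -0.015, -0.004], 'finger_force': 0.0, 'width': 0.0943}
side {'fx': 500.0621, 'fy': 500.0621, 'cx': 313.2584, 'cy': 205.734, 'R': [[-0.942, -0.3354, 0.0147], [-0.1474, 0.3737, -0.9158], [0.3016, -0.8648, -0.4014]], 't': [0.6732, -0.0368, 1.1201]}
top {'fx': 479.43, 'fy': 479.43, 'cx': 321.828, 'cy': 195.2359, 'R': [[-0.0227, -0.9996, 0.0175], [-0.9824, 0.019, -0.1861], [0.1856, -0.0214, -0.9824]], 't': [0.4734, 0.5458, 0.8195]}
```

View pics/top0.png

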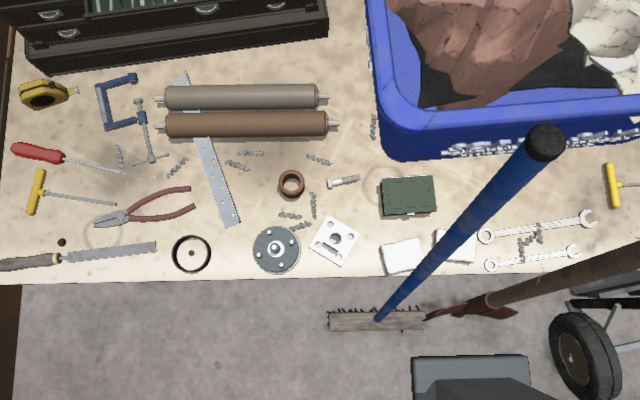

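View pics/side0.png

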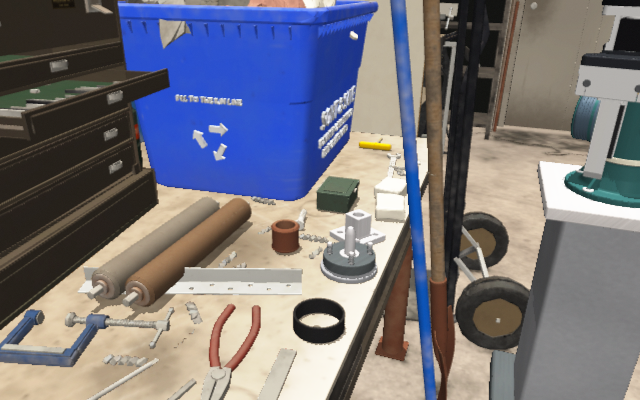

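The top picture shows the hub at about (276,250), the flange at (336,241), the coupling at (291,184), the bolt at (343,181) and the broom running from (545,140) to (375,320). Next I'll enlarge that area and cast rays.

```bash
cat > h.py <<'E'
import numpy as np,cv2
from bench import robot
def ray(c,uv,z):
    R=np.array(c["R"]);t=np.array(c["t"]);o=-R.T@t
    d=R.T@np.array([(uv[0]-c["cx"])/c["fx"],(uv[1]-c["cy"])/c["fy"],1]);return o+d*(z-o[2])/d[2]
def proj(c,X):
    p=np.array(c["R"])@np.array(X)+np.array(c["t"]);return np.array([c["fx"]*p[0]/p[2]+c["cx"],c["fy"]*p[1]/p[2]+c["cy"]])
def tri(c1,u1,c2,u2):
    o=[];d=[]
    for c,u in((c1,u1),(c2,u2)):
        R=np.array(c["R"]);o.append(-R.T@np.array(c["t"]));v=R.T@np.array([(u[0]-c["cx"])/c["fx"],(u[1]-c["cy"])/c["fy"],1]);d.append(v/np.linalg.norm(v))
    A=sum(np.eye(3)-np.outer(v,v) for v in d);b=sum((np.eye(3)-np.outer(v,v))@p for p,v in zip(o,d))
    return np.linalg.solve(A,b)
E
python3 - <<'E'
from h import *
c=robot.get_calibration("top")
print("hub face",ray(c,(276,250),.028),"spig",ray(c,(276,248),.072),"fl",ray(c,(336,241),.01),"fltop",ray(c,(336,238),.046))
print("coupling",ray(c,(291,184),.042),"bolt",ray(c,(343,181),.01), "broomtop",ray(c,(545,140),.56))
im=cv2.imread("pics/top0.png")[200:290,240:380];im=cv2.resize(im,None,fx=5.5,fy=5.5,interpolation=cv2.INTER_CUBIC);cv2.imwrite("pics/crop0.png",im)
w=robot.snapshot("wrist");cv2.imwrite("pics/w0.png",w[...,::-1])
c=robot.get_calibration("wrist");print({k:np.round(c[k],4).tolist() for k in c})
E
```

```text
hub face [0.46016101 0.54640263 0.028     ] spig [0.46027126 0.54304533 0.072     ] fl [0.47576292 0.4366662  0.01      ] fltop [0.47781633 0.43828514 0.046     ]
coupling [0.57848046 0.51743696 0.042     ] bolt [0.58930389 0.420166   0.01      ] broomtop [0.49707707 0.30672685 0.56      ]
{'fx': 295.5329, 'fy': 295.5329, 'cx': 322.6246, 'cy': 199.9572, 'R': [[0.2751, 0.9614, -0.0015], [0.9261, -0.2646, 0.2689], [0.2581, -0.0754, -0.9632]], 't': [-0.5506, -0.0271, 0.3919]}
```

View pics/crop0.png

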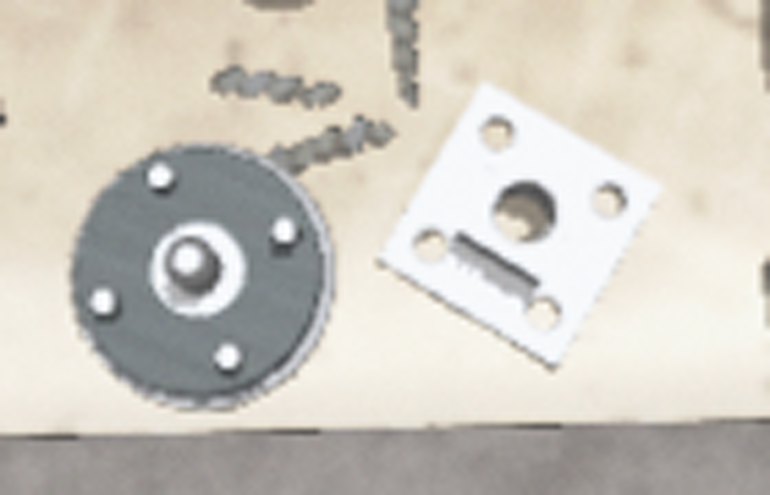

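View pics/w0.png

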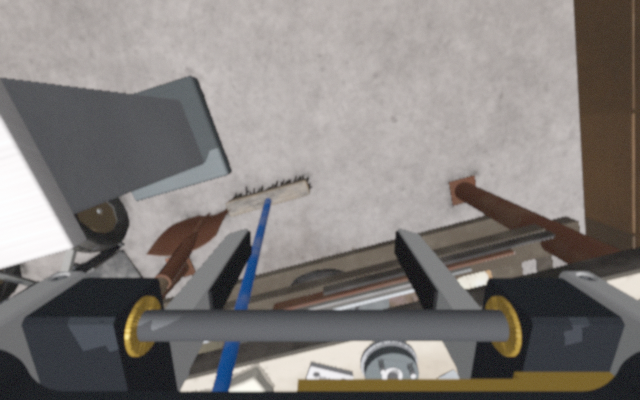

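The enlarged crop is clear. The studs are at (160,177), (285,231), (104,301) and (228,356). The flange's holes are at (497,133), (610,200), (543,312) and (431,243), with the bore at (524,211). The wrist view shows the hub and flange only at the bottom edge, with the broom left of centre. Next I'll work out positions, angles and the broom's line.

```bash
python3 - <<'E'
from h import *
c=robot.get_calibration("top");s=robot.get_calibration("side")
f=lambda p:(240+(p[0]+.5)/5.5-.5,200+(p[1]+.5)/5.5-.5)
def sq(P,z):
    W=np.array([ray(c,f(p),z) for p in P])[:,:2];m=W.mean(0);a=np.degrees(np.arctan2(*(W-m).T[::-1]));a4=np.angle(np.exp(4j*np.radians(a)).mean())/4
    print(m.round(4),"r",np.linalg.norm(W-m,axis=1).round(4),"corner ang mod90",np.degrees(a4).round(2),a.round(1))
sq([(160,177),(285,231),(104,301),(228,356)],.046)
sq([(497,133),(610,200),(543,312),(431,243)],.01)
sq([(484,83),(661,187),(553,368),(380,262)],.01)
print("bore",ray(c,f((524,211)),.046), "spig",ray(c,f((190,258)),.072))
def plane(c,a,b):
    R=np.array(c["R"]);v=[R.T@np.array([(u[0]-c["cx"])/c["fx"],(u[1]-c["cy"])/c["fy"],1]) for u in(a,b)]
    n=np.cross(*v);return n,n@(-R.T@np.array(c["t"]))
n1,d1=plane(c,(545,140),(377,320));n2,d2=plane(s,(398,0),(432,400))
for z in(-.2,0,.1,.2,.3,.4,.56):
    print(z,np.linalg.solve([n1[:2],n2[:2]],[d1-n1[2]*z,d2-n2[2]*z]).round(3))
E
```

```text
[0.4625 0.5469] r [0.0309 0.0311 0.0308 0.0308] corner ang mod90 20.23 [  20.7  -70.1  110.1 -159.8]
[0.4779 0.44  ] r [0.0311 0.0313 0.0312 0.0309] corner ang mod90 12.57 [  13.2  -77.6 -167.4  102.2]
[0.477  0.4402] r [0.0495 0.0496 0.0492 0.0487] corner ang mod90 12.89 [  12.6  -76.5 -168.5  103.9]
bore [0.47793969 0.44030707 0.046     ] spig [0.46290687 0.54622644 0.072     ]
-0.2 [0.359 0.297]
0 [0.393 0.301]
0.1 [0.411 0.304]
0.2 [0.428 0.306]
0.3 [0.445 0.308]
0.4 [0.462 0.311]
0.56 [0.49  0.314]
```

Positions: flange (0.4777, 0.4402) with its sides at -32.3°, hub (0.4625, 0.5466). The studs are about 7.5° further counter-clockwise than the holes. I'll turn the tool by -106.4° about the world vertical first, so that the jaws and gripper body keep clear of the broom.

Request:
move_arm(
  motion=[0,0,0.158,0,0,0,1,0,0,0.158,0,0,0,1,0,0,0.158,0,0,0,1,0,0,0.158,0,0,0,1,0,0,0.158,0,0,0,1,0,0,0.158,0,0,0,1,0,0,0.158,0,0,0,1,0,0,0.158,0,0,0,1,0,0,0.158,0,0,0,1,0,0,0.158,0,0,0,1,0,0,0.158,0,0,0,1,0,0,0.158,0,0,0,1],
)

```text
time: 1.15
tool_pos: [0.1513, 0.5285, 0.205]
ee_rot: [-3.141, 0.001, 1.368]
wrist_force: [0.5, 0.3, 0.5]
width: 0.0941
finger_force: 0.0
```

Request:
move_arm(
  motion=[0,0,0.158,0,0,0,1,0,0,0.158,0,0,0,1,0,0,0.15,0,0,0,1,0,0,0,0,0,0,1],
)

```text
time: 1.48
tool_pos: [0.1513, 0.5286, 0.205]
ee_rot: [3.141, 0.001, 1.006]
wrist_force: [0.4, -0.2, 1.3]
width: 0.0942
finger_force: 0.0
```

```bash
cat >> h.py <<'E'
from scipy.spatial.transform import Rotation as Ro
def go(target,yaw=None):
    o=robot.get_obs();R=Ro.from_euler("xyz",o["ee_rot"]).as_matrix()
    print("t",round(o["time"],2),"pos",np.round(o["tool_pos"],4),"rpy deg",np.degrees(o["ee_rot"]).round(2),"F",np.round(o["wrist_force"],2),"w",round(o["width"],4))
    print("shift tool units",((R.T@(np.array(target)-o["tool_pos"]))*10).round(3))
    if yaw is not None: print("turn vec units",(Ro.from_matrix(R.T@Ro.from_euler("xyz",[180,0,yaw],degrees=True).as_matrix()).as_rotvec()/np.pi*4).round(4))
E
python3 - <<'E'
from h import *
go((.4777,.4402,.17),57.7)
E
```

```text
t 1.48 pos [0.1513 0.5286 0.205 ] rpy deg [1.7999e+02 5.0000e-02 5.7630e+01] F [ 0.42 -0.17  1.3 ] w 0.0942
shift tool units [1.002 3.23  0.35 ]
turn vec units [ 0.0002  0.001  -0.0016]
```

Request:
move_arm(
  motion=[0,0,0,0.1,0.323,0.035,1,0,0,0,0.1,0.323,0.035,1,0,0,0,0.1,0.323,0.035,1,0,0,0,0.1,0.323,0.035,1,0,0,0,0.1,0.323,0.035,1,0,0,0,0.1,0.323,0.035,1,0,0,0,0.1,0.323,0.035,1,0,0,0,0.1,0.323,0.035,1,0,0,0,0.1,0.323,0.035,1,0,0,0,0.1,0.323,0.035,1,0,0,0,0,0,0,1,0,0,0,0,0,0,1],
)

```text
time: 2.48
tool_pos: [0.479, 0.4397, 0.1689]
ee_rot: [-3.14, 0.002, 1.007]
wrist_force: [-1.5, 0.9, 0.2]
width: 0.0939
finger_force: 0.0
```

```bash
python3 - <<'E'
from h import *
go((.4777,.4402,.015),57.7)
c=robot.get_calibration("wrist");w=robot.snapshot("wrist");cv2.imwrite("pics/w1.png",w[...,::-1])
print("neck top pred",proj(c,(.4777,.4402,.046)),"hub",proj(c,(.4625,.5466,.028)))
E
```

```text
t 2.48 pos [0.479  0.4397 0.1689] rpy deg [-1.7993e+02  1.4000e-01  5.7710e+01] F [-1.46  0.92  0.22] w 0.0939
shift tool units [ 1.000e-03 -1.100e-02  1.539e+00]
turn vec units [-0.0016  0.003   0.0002]
neck top pred [322.75652539 195.34577141] hub [255.84285605 114.91120025]
```

View pics/w1.png

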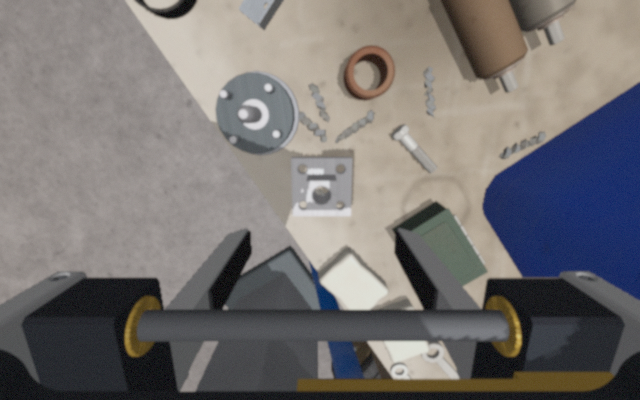

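The bore shows at (322,195), as predicted, and the neck's sides run parallel to the image axes, so the jaws are aligned. I'll go down and grip.

Request:
move_arm(
  motion=[0,0,0,0,-0.01,0.25,1,0,0,0,0,0,0.25,1,0,0,0,0,0,0.25,1,0,0,0,0,0,0.25,1,0,0,0,0,0,0.2,1,0,0,0,0,0,0.2,1,0,0,0,0,0,0.13,1,0,0,0,0,0,0,1,0,0,0,0,0,0,1],
)

```text
time: 3.28
tool_pos: [0.4759, 0.4419, 0.0174]
ee_rot: [-3.141, 0.001, 1.01]
wrist_force: [0.6, -0.8, -0.2]
width: 0.0939
finger_force: 0.0
```

Request:
move_arm(
  motion=[0,0,0,0,0,0,0,0,0,0,0,0,0,0,0,0,0,0,0,0,0,0,0,0,0,0,0,0,0,0,0,0,0,0,0,0,0,0,0,0,0,0,0,0,0,0,0,0,0,0,0,0,0,0,0,0],
)

```text
time: 3.95
tool_pos: [0.4771, 0.4414, 0.0175]
ee_rot: [-3.142, -0.0, 1.008]
wrist_force: [-0.2, 0.3, 0.4]
width: 0.044
finger_force: 0.0
```

Request:
move_arm(
  motion=[0,0,0,0,0,0.03,0.45,0,0,0,0,0,0,0.45,0,0,0,0,0,0,0,0,0,0,0,0,0,0,0,0,0,0,0,0,0,0,0,0,0,0,0,0,0,0,0,0,0,0,0],
)

```text
time: 4.53
tool_pos: [0.4773, 0.4412, 0.0143]
ee_rot: [3.141, 0.0, 1.007]
wrist_force: [1.9, -1.1, -2.5]
width: 0.0319
finger_force: 30.0
```

```bash
python3 - <<'E'
from h import *
go((.4777,.4402,.015),57.7)
E
```

```text
t 4.53 pos [0.4773 0.4412 0.0143] rpy deg [1.7997e+02 1.0000e-02 5.7720e+01] F [ 1.94 -1.12 -2.55] w 0.0319
shift tool units [-0.006  0.009 -0.007]
turn vec units [0.0006 0.0002 0.0005]
```

Gripped: width 31.9 mm, 30 N. Next: lift 110 mm.

Request:
move_arm(
  motion=[0,0,0,0,0,-0.1,0,0,0,0,0,0,-0.2,0,0,0,0,0,0,-0.25,0,0,0,0,0,0,-0.25,0,0,0,0,0,0,-0.2,0,0,0,0,0,0,-0.1,0,0,0,0,0,0,0,0,0,0,0,0,0,0,0],
)

```text
time: 5.2
tool_pos: [0.4766, 0.4414, 0.124]
ee_rot: [-3.141, 0.001, 1.008]
wrist_force: [0.3, 0.2, -5.1]
width: 0.0317
finger_force: 30.0
```

```bash
python3 - <<'E'
from h import *
go((.4625,.5466,.114),65.3)
E
```

```text
t 5.2 pos [0.4766 0.4414 0.124 ] rpy deg [-1.7997e+02  3.0000e-02  5.7750e+01] F [ 0.34  0.18 -5.05] w 0.0317
shift tool units [ 0.814 -0.681  0.1  ]
turn vec units [-0.0007  0.0006 -0.1679]
```

Request:
move_arm(
  motion=[0,0,0,0.1,-0.081,0,0,0,0,0,0.16,-0.135,0,0,0,0,0,0.2,-0.168,0,0,0,0,0,0.18,-0.15,0,0,0,0,0,0.12,-0.102,0,0,0,0,0,0.054,-0.045,0,0,0,0,-0.084,0,0,0,0,0,0,-0.084,0,0,0,0,0,0,0,0,0,0,0,0,0,0,0,0,0,0,0],
)

```text
invalid input
```

```bash
python3 - <<'E'
from h import *
go((.4625,.5466,.06),65.3)
for n in("top","wrist"):
    im=robot.snapshot(n);cv2.imwrite(f"pics/{n}2.png",im[...,::-1])
c=robot.get_calibration("wrist");o=np.array(robot.get_obs()["tool_pos"])
print("bore top",proj(c,(o[0],o[1],o[2]+.032)),"spigtip",proj(c,(.4625,.5466,.072)))
c=robot.get_calibration("top");print(proj(c,(o[0],o[1],o[2]+.032)))
a=cv2.resize(cv2.imread("pics/top2.png")[180:300,200:360],(800,600),interpolation=2)
cv2.imwrite("pics/m2.png",a)
E
```

```text
t 5.2 pos [0.4766 0.4414 0.124 ] rpy deg [-1.7997e+02  3.0000e-02  5.7750e+01] F [ 0.34  0.18 -5.05] w 0.0317
shift tool units [ 0.815 -0.68   0.64 ]
turn vec units [-0.0007  0.0006 -0.1679]
bore top [324.94993782 266.72158804] spigtip [233.26978377 112.61581185]
[337.76443294 232.52279603]
```

View pics/wrist2.png

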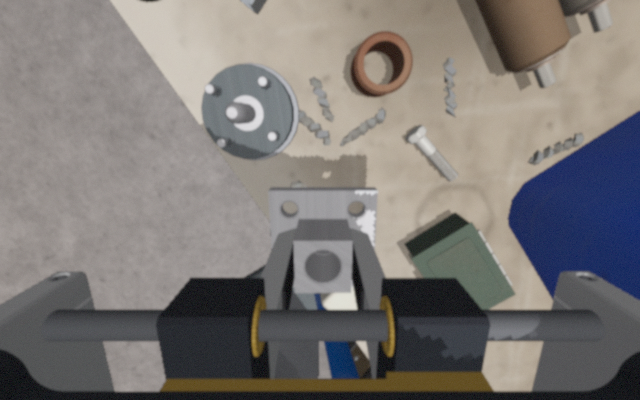

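The move was refused because of a miscounted row. The picture is still useful: the spigot tip is at (233,113), where I predicted it. The studs are at (211,90), (263,81), (273,136) and (222,142), and the bore is at (323,266). I'll check the hub from this view while resending the move.

```bash
python3 - <<'E'
from h import *
c=robot.get_calibration("wrist")
W=np.array([ray(c,p,.046) for p in [(211,90),(263,81),(273,136),(222,142)]])[:,:2];m=W.mean(0);d=W-m
print(m,np.linalg.norm(d,axis=1),np.degrees(np.arctan2(d[:,1],d[:,0]))%90)
o=np.array(robot.get_obs()["tool_pos"]);print("bore",ray(c,(323,266),o[2]+.0317),o)
h=np.array([ray(c,p,o[2]-.0043) for p in[(290,208),(357,208)]]);e=h[1]-h[0];print(np.linalg.norm(e),np.degrees(np.arctan2(e[1],e[0])))
E
```

```text
[0.46241176 0.54672687] [0.02994294 0.03079674 0.03088366 0.03038849] [21.23059663 20.81757989 20.43359601 19.04346285]
bore [0.47502706 0.44142129 0.15350438] [0.47578938 0.44061033 0.12180438]
0.04353187760751207 -32.22497190552018
```

Request:
move_arm(
  motion=[0,0,0,0.1,-0.081,0,0,0,0,0,0.16,-0.135,0,0,0,0,0,0.2,-0.168,0,0,0,0,0,0.18,-0.15,0,0,0,0,0,0.12,-0.102,0,0,0,0,0,0.054,-0.045,0,0,0,0,-0.084,0,0,0,0,0,0,-0.084,0,0,0,0,0,0,0,0,0,0,0,0,0,0,0,0,0,0],
)

```text
time: 6.13
tool_pos: [0.4626, 0.5463, 0.1232]
ee_rot: [-3.141, 0.002, 1.138]
wrist_force: [-0.1, -0.4, -5.2]
width: 0.0319
finger_force: 30.0
```

```bash
python3 - <<'E'
from h import *
go((.4625,.5466,.06),65.3)
for n in("top","wrist"):
    im=robot.snapshot(n);cv2.imwrite(f"pics/{n}3.png",im[...,::-1])
c=robot.get_calibration("wrist");o=np.array(robot.get_obs()["tool_pos"])
print("bore top",proj(c,(o[0],o[1],o[2]+.032)),"spigtip",proj(c,(.4625,.5466,.072)))
c=robot.get_calibration("side");print([proj(c,(o[0],o[1],z)) for z in(o[2]-.0143,.072)])
im=robot.snapshot("side");cv2.imwrite("pics/side3.png",im[...,::-1])
w=cv2.imread("pics/wrist3.png")[100:320,220:420]
s=cv2.imread("pics/side3.png")[170:290,290:410]
cv2.imwrite("pics/m3.png",np.hstack([cv2.resize(w,(400,440)),cv2.resize(s,(400,440))]))
E
```

```text
t 6.13 pos [0.4626 0.5463 0.1232] rpy deg [-1.7996e+02  1.1000e-01  6.5190e+01] F [-0.12 -0.41 -5.19] w 0.0319
shift tool units [ 0.004 -0.002  0.632]
turn vec units [-0.0008  0.0025 -0.0025]
bore top [324.77997226 266.82820812] spigtip [323.53720122 217.1052164 ]
[array([350.67946067, 204.91559911]), array([349.56924528, 227.63528186])]
```

View pics/m3.png

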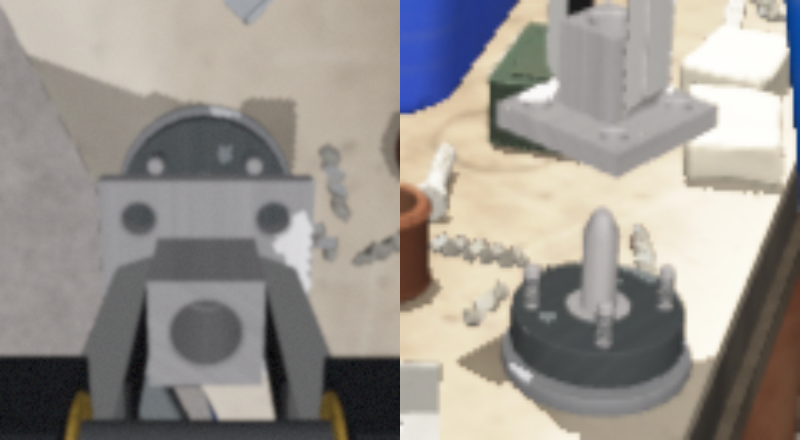

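Wrist crop: the two rear studs (155,167) and (254,166) line up with the holes at (138,217) and (273,217), with midpoints agreeing within 1 px. Side crop: the flange is centred above the spigot. Now I'll go down in small steps.

Request:
move_arm(
  motion=[0,0,0,0,0,0.1,0,0,0,0,0,0,0.1,0,0,0,0,0,0,0.08,0,0,0,0,0,0,0.05,0,0,0,0,0,0,0.04,0,0,0,0,0,0,0.03,0,0,0,0,0,0,0.03,0,0,0,0,0,0,0,0],
)

```text
time: 6.95
tool_pos: [0.4627, 0.5465, 0.0808]
ee_rot: [-3.141, 0.001, 1.14]
wrist_force: [-0.1, -0.3, -5.2]
width: 0.032
finger_force: 30.0
```

Request:
move_arm(
  motion=[0,0,0,0,0,0.02,0,0,0,0,0,0,0.02,0,0,0,0,0,0,0.02,0,0,0,0,0,0,0.02,0,0,0,0,0,0,0,0],
)

```text
time: 7.37
tool_pos: [0.4627, 0.5464, 0.0729]
ee_rot: [-3.141, 0.001, 1.14]
wrist_force: [0.6, -0.2, -6.0]
width: 0.0319
finger_force: 30.0
```

Request:
move_arm(
  motion=[0,0,0,0,0,0.02,0,0,0,0,0,0,0.02,0,0,0,0,0,0,0.02,0,0,0,0,0,0,0.02,0,0,0,0,0,0,0.01,0,0,0,0,0,0,0,0],
)

```text
time: 7.87
tool_pos: [0.4627, 0.5464, 0.0639]
ee_rot: [-3.141, 0.001, 1.14]
wrist_force: [0.3, 0.4, -6.4]
width: 0.0319
finger_force: 30.0
```

Request:
move_arm(
  motion=[0,0,0,0,0,0.01,0,0,0,0,0,0,0.01,0,0,0,0,0,0,0.01,0,0,0,0,0,0,0,0],
)

```text
time: 8.2
tool_pos: [0.4628, 0.5465, 0.0612]
ee_rot: [-3.141, 0.0, 1.14]
wrist_force: [-0.4, -0.4, -4.6]
width: 0.0317
finger_force: 30.0
```

Request:
move_arm(
  motion=[0,0,0,0,0,0.01,0,0,0,0,0,0,0.01,0,0,0,0,0,0,0,0],
)

```text
time: 8.45
tool_pos: [0.4628, 0.5465, 0.0592]
ee_rot: [-3.141, 0.0, 1.14]
wrist_force: [0.3, -0.8, -4.0]
width: 0.0319
finger_force: 30.0
```

Request:
move_arm(
  motion=[0,0,0,0,0,0.01,0,0,0,0,0,0,0.01,0,0,0,0,0,0,0,0],
)

```text
time: 8.7
tool_pos: [0.4628, 0.5465, 0.0572]
ee_rot: [-3.141, 0.0, 1.14]
wrist_force: [-0.3, -0.7, -5.5]
width: 0.0319
finger_force: 30.0
```

The flange is 3 mm past the stud tips with no load, so the studs are in the holes. I'll carry on down.

Request:
move_arm(
  motion=[0,0,0,0,0,0.01,0,0,0,0,0,0,0.01,0,0,0,0,0,0,0.01,0,0,0,0,0,0,0.01,0,0,0,0,0,0,0,0],
)

```text
time: 9.12
tool_pos: [0.4628, 0.5465, 0.0531]
ee_rot: [-3.141, 0.0, 1.14]
wrist_force: [-0.8, -0.0, -5.1]
width: 0.0317
finger_force: 30.0
```

Request:
move_arm(
  motion=[0,0,0,0,0,0.015,0,0,0,0,0,0,0.015,0,0,0,0,0,0,0.015,0,0,0,0,0,0,0.015,0,0,0,0,0,0,0.015,0,0,0,0,0,0,0,0],
)

```text
time: 9.62
tool_pos: [0.4627, 0.5464, 0.0454]
ee_rot: [-3.141, 0.001, 1.14]
wrist_force: [0.1, -0.2, -4.4]
width: 0.0317
finger_force: 30.0
```

Request:
move_arm(
  motion=[0,0,0,0,0,0.01,0,0,0,0,0,0,0.01,0,0,0,0,0,0,0,0],
)

```text
time: 9.87
tool_pos: [0.4629, 0.5465, 0.0438]
ee_rot: [-3.142, 0.0, 1.14]
wrist_force: [0.3, 0.3, -4.6]
width: 0.0318
finger_force: 30.0
```

Request:
move_arm(
  motion=[0,0,0,0,0,0.007,0,0,0,0,0,0,0,0],
)

```text
time: 10.03
tool_pos: [0.4629, 0.5466, 0.0432]
ee_rot: [-3.142, -0.0, 1.14]
wrist_force: [0.1, -1.1, -4.9]
width: 0.0317
finger_force: 30.0
```

Request:
move_arm(
  motion=[0,0,0,0,0,0.005,0,0,0,0,0,0,0,0],
)

```text
time: 10.2
tool_pos: [0.4629, 0.5466, 0.0428]
ee_rot: [3.142, -0.0, 1.14]
wrist_force: [-0.1, 1.2, -5.6]
width: 0.0316
finger_force: 30.0
```

Request:
move_arm(
  motion=[0,0,0,0,0,0.005,0,0,0,0,0,0,0,0],
)

```text
time: 10.37
tool_pos: [0.4629, 0.5466, 0.0423]
ee_rot: [3.142, -0.0, 1.14]
wrist_force: [-0.7, -0.4, -5.9]
width: 0.0317
finger_force: 30.0
```

Request:
move_arm(
  motion=[0,0,0,0,0,0,0.7,0,0,0,0,0,0,0.7,0,0,0,0,0,0,0.7,0,0,0,0,0,0,0.7,0,0,0,0,0,0,0.7,0,0,0,0,0,0,0.7],
)

```text
time: 10.87
tool_pos: [0.4631, 0.5469, 0.0429]
ee_rot: [3.141, -0.001, 1.14]
wrist_force: [-0.4, 0.2, 0.1]
width: 0.0652
finger_force: 0.0
```

Released. Next I'll lift straight up slowly and check.

Request:
move_arm(
  motion=[0,0,0,0,0,-0.05,0.7,0,0,0,0,0,-0.1,0.7,0,0,0,0,0,-0.2,0.7,0,0,0,0,0,-0.25,0.7,0,0,0,0,0,-0.25,0.7,0,0,0,0,0,-0.2,0.7,0,0,0,0,0,-0.1,0.7,0,0,0,0,0,0,0.7,0,0,0,0,0,0,0.7],
)

```text
time: 11.62
tool_pos: [0.463, 0.5468, 0.1579]
ee_rot: [3.141, -0.001, 1.14]
wrist_force: [0.3, -0.2, -0.6]
width: 0.0656
finger_force: 0.0
```

```bash
python3 - <<'E'
from h import *
go((.4625,.5466,.2))
s=robot.snapshot("side")[...,::-1][170:290,290:410]
t=robot.snapshot("wrist")[...,::-1][60:320,200:440]
cv2.imwrite("pics/m4.png",np.hstack([cv2.resize(t,(400,440)),cv2.resize(s,(400,440))]))
E
```

```text
t 11.62 pos [0.463  0.5468 0.1579] rpy deg [ 1.7998e+02 -7.0000e-02  6.5300e+01] F [ 0.29 -0.21 -0.57] w 0.0656
shift tool units [-0.004 -0.004 -0.421]
```

View pics/m4.png

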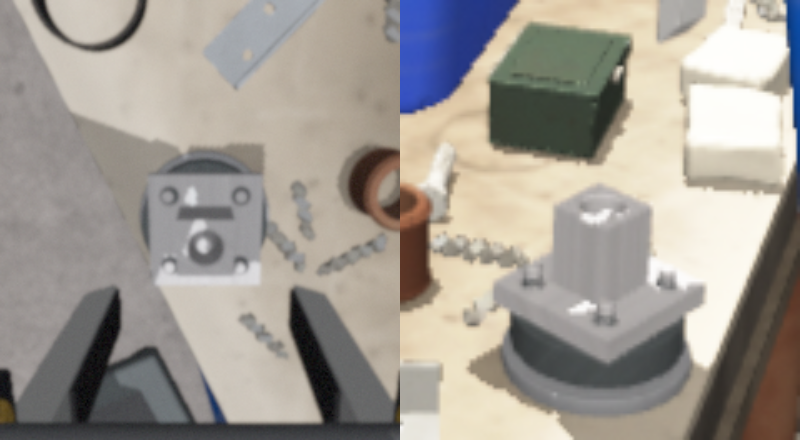

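The pictures show the flange seated flat on the hub. Stud tips stand in all four holes (wrist crop: (170,195), (241,196), (169,264), (241,264)), the spigot is in the bore, the gripper is clear and the bystanders haven't moved.

```bash
python3 -c "
from bench import robot
print(robot.close_job())"
```

```text
the job is handed in; nothing more can be done
None
```

The flange is seated flush on the hub over the spigot and all four studs and has been released, the other things on the bench are undisturbed, and the job was handed in at about 12 s; no verdict was returned.

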